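# Set the screw-track guide to the feeler blade

## Task

Set the gap of the screw-feed track with the 6 mm setting blade (green grip): take it from the gauge stand, slide it down into the gap between the fixed rail and the sprung guide until it stands on the base plate, let go of it, and push the blue guide up until the blade is lightly nipped, so that it drags but does not jam. Check the fit by feel: draw the blade up about a centimetre against the drag, pause a moment, slide it fully home again and leave it standing there upright, still lightly nipped, so that the guide can be screwed tight. Never squeeze the blade hard or ram it, and leave the other two blades in the stand.

Things in the scene. Friction and masses are not known exactly. Their poses are not given: they have to be found in the camera images.
- track: Screw-feed track head, fixed to the table: aluminium base plate 170 (x) x 110 (y) x 12 mm, origin at the centre of its underside, top at z = 12 mm. Its x axis points across the gap, from the blue guide to the fixed rail; the gap runs along y and is 12 to 24 mm wide at the start.
- rail_line (a point): Point on the base top where the face of the fixed rail should stand by the drawing. The rail (dark steel bar with bright face strip, 92 mm long in y, top 57 mm above the table) is shimmed anew at every set-up and really stands up to 4 mm nearer or farther along the track's x than this point; no reading tells: find it by feel.
- guide: Blue carriage that slides only along the track's x, on a stiff slide: about 10 N moves it slowly, it stays where it is left, 28 mm travel. Origin: centre of the rear (-x) face of its steel push plate (flat, 44 mm wide in y, 23 to 53 mm above the table); axes as the track's. 46 mm long, 72 mm wide, top at 54 mm. It carries the sprung shoe.
- shoe_face (a point): Centre of the working face (towards the rail, +x) of the sprung steel shoe on the guide's front: 70 mm long (y), 14 to 50 mm above the table. The shoe yields 1 mm per 4 N, 5 mm at most. Lightly nipped = it presses on the blade with 2 to 8 N, so the push on the guide is then 12 to 18 N. Sliding the blade then takes about 1 to 1.5 times the nip (less is felt at rest).
- blade6: The blade to use. T-shaped setting blade, green plastic grip: steel tongue 6 mm thick (x) x 26 mm wide (y) x 55 mm long, topped by a grip 16 (x) x 44 (y) x 32 mm (z = 55 to 87 mm). Origin: centre of the tongue's lower end; z points up along the blade. 0.07 to 0.135 kg.
- blade4: Leave alone. T-shaped setting blade, yellow plastic grip: steel tongue 4 mm thick (x) x 26 mm wide (y) x 55 mm long, topped by a grip 16 (x) x 44 (y) x 32 mm (z = 55 to 87 mm). Origin: centre of the tongue's lower end; z points up along the blade. 0.07 to 0.135 kg.
- blade8: Leave alone. T-shaped setting blade, red plastic grip: steel tongue 8 mm thick (x) x 26 mm wide (y) x 55 mm long, topped by a grip 16 (x) x 44 (y) x 32 mm (z = 55 to 87 mm). Origin: centre of the tongue's lower end; z points up along the blade. 0.07 to 0.135 kg.
- stand: White gauge stand fixed to the table, 170 (x) x 56 (y) x 64 mm high, origin at the centre of its underside. In its top three slots 11 (x) x 30 mm (y) at x = -52, 0, +52 mm; one blade hangs in each, the grip's underside on the stand's top, axes as the stand's. Which hangs where changes.
Not all that is in view belongs to the job. Several things have the shape of the blade6; the one meant has the colours described above.

How it is judged:
By the outcome, as a careful person would: the job done as asked, in the order asked, and still so for the second after the job is handed in, with the robot touching nothing.
It also fails if it takes over 70 s, if anything falls off the work surface, if the arm or the gripper's body presses on something with over 40 N, if the wrist force passes 120 N, or if a joint passes its speed limit or range.

## Robot

A 6-joint arm with a two-finger parallel gripper is mounted at the origin on the work surface; the furniture and walls round the work are solid. World frame = base frame: x ahead of the robot, y to its left, z up, the work surface at z = 0. Lengths are in m, angles in rad, forces in N, time in s.
With the tool pointing down it reaches from about 0.375 to 0.975 m from the base axis. Payload 3.8 kg.
Tool frame: the origin (TCP) lies where the fingers leave the gripper's body, on its centre line; the fingertips stand 73 mm ahead of it and the grasp point (between the pads) lies 54 mm ahead of it (nose_length is the distance from the TCP to the fingertips, in m); z points along the fingers, y is the line along which they close (so a half turn about z gives the same grasp; the last joint's range is limited). The gripper opens to 85 mm and grips with 20 to 120 N. Pads are 22 mm wide; open, the fingers measure 114 mm over their backs; the gripper's body (76 mm by 85 mm) begins 54 mm behind the grasp point. The pads swing forward as they close: fully open they stand 13 mm farther back than shut.
Start: joints at [1.255, 0.264, 1.604, -0, 1.274, -0.037], TCP at [0.186, 0.649, 0.304] pointing down, gripper open.
Joint ranges: [-2.63, 2.63], [-0.94, 2.18], [0.31, 2.57], [-1.31, 4.45], [0, 2.66], [-2.55, 2.55]. Speed limits (rad/s): [2.57, 2.57, 3.14, 3.14, 3.14, 3.14].

## Interface

Orientations are given as a rotation vector (axis times angle).
In Python, from workcell import read_state, read_camera, calibration, finish_job, look_for, cut_out, tip_of, nose_length gives the robot as it stands.
- The arm moves only by the tool step_arm, never from a script. Its argument "targets" is a list of rows, each a list of 3 entries, a list of its own where there are three numbers: the turn, a rotation vector about the tool's x, y, z in rad, then the shift along the tool's x, y, z in mm, then the finger opening in mm, from 0 to 85.4. In form: [[[ax, ay, az], [x, y, z], grip], ...]. A call has 1 to 5 rows; each row shifts and turns the commanded pose from where the row before left it, along the tool's axes as they then stand; what a row does not reach is not made up. A row lasts 1/12 s, in which the tool goes at most 41.7 mm and 7.16 degrees, less where a joint would pass 70% of its speed; a pose out of reach is approached as far as the arm can. A call with a gripper value outside its range is refused whole. The fingers move at their own pace and stop on an object; "grip_force" is the grip in N (left out, the last holds). Time passes only in rows, so rows that do not move let the fingers close. It gives the time, the measured TCP pose, the force, the opening and the grip force at its end, in the units of the state.
- read_state(): the state, without advancing time (a new reading comes with each control period).
- read_camera(name): name is "side" or "top" or "wrist"; returns the picture (480x640x3 uint8, red, green, blue); there is no depth.
- calibration(name): a dict with "camera_matrix" (3x3 intrinsics, pixels), "R" (3x3) and "t" (3): a world point X has camera coordinates R X + t. Camera axes: x right, y down, z forward; pixel columns grow to the right and rows downward; lengths in m; the calibration is good to about 2 mm. A picture is of the moment at which its call begins: read the wrist's pose just before it. calibration takes no time and is no camera call; for the wrist camera it gives the pose at the moment of the call.
- finish_job(): hands the job in; it is judged then, once.
Trained networks look in the newest picture that a camera, given by its name, has taken for a name from the list of things; names that differ only in an ending like _2 or _b are one class to them, and where a whole thing is asked for, a point or a joint stands for the part that bears it (a point fixed in the world has none). Each returns a list of dicts, best first, with "score" (0 to 1); they miss things now and then, are a little off and sometimes report something else, mostly with a low value. They report only what shows in the picture. A call takes as long as a camera call. They do not tell look-alikes from the thing itself.
- look_for(camera, query): "extent" ([left, top, right, bottom] in pixels, round what is visible of it).
- cut_out(camera, query): "region" (480x640 bool, what is visible of it) and "extent" ([left, top, right, bottom] in pixels, round what is visible of it).
- tip_of(camera, query): "at" ([row, column] in pixels: a listed point, or the origin of a listed thing).
The state is a dict: "time": time; "q": joint angles; "joint_vel": joint speeds; "joint_torque": joint torques, N m; "tool_pos": TCP position; "tcp_rot": TCP orientation; "wrist_force": force on the tool from outside, world axes, zero at the start; "torque": the same for the moment, N m; "width": opening from 0.0 (shut) to 1.0 (fully open); "grip_force": force on a finger pad.
Only numpy, scipy, OpenCV 4.12 (cv2) and the standard library are available. Lean on these libraries where they do the work, as an engineer would, in place of code of your own. Each camera call takes 0.05 s, during which the arm holds its last target. There are 200 camera calls.

## Working session

There is one attempt and no reset: what is moved stays moved. The work goes in short steps, Python scripts to look and compute and a tool call to move; the robot and the scene stay as the last step left them, time stands still between calls to the robot, and variables do not carry over. Pictures are saved under pics/ and viewed, at most 10 in all, crops included, and the job is handed in when it is done.

Besides the shell and the picture viewer there is one more tool, called as name(argument=value, ...) on one line, values as JSON. step_arm: Moves the arm, as the interface text tells. Its arguments: {"type":"object","properties":{"targets":{"type":"array","items":{"type":"array"}},"grip_force":{"type":"number"}},"required":["targets"]}

```bash
mkdir -p pics; ls; cat > h.py <<'E'
import numpy as np,cv2
from workcell import *
from scipy.spatial.transform import Rotation as R
def snap(c,f):
    im=read_camera(c); cv2.imwrite('pics/'+f,im[:,:,::-1]); return im
def proj(c,X):
    k=calibration(c); p=np.array(k['camera_matrix'])@(np.array(k['R'])@np.array(X,float)+np.array(k['t'])); return p[:2]/p[2]
def back(c,uv,z):
    k=calibration(c); K=np.array(k['camera_matrix']);Rm=np.array(k['R']);t=np.array(k['t'])
    d=Rm.T@np.linalg.inv(K)@np.array([uv[0],uv[1],1.]); o=-Rm.T@t
    return o+d*(z-o[2])/d[2]
E
python3 - <<'E'
from h import *
np.set_printoptions(precision=4,suppress=True)
a=snap('top','top0.png');b=snap('side','side0.png')
for q in ['track','rail_line','guide','shoe_face','blade6','blade4','blade8','stand']:
    for c in ['top','side']:
        try:
            L=look_for(c,q); print(c,q,[(round(l['score'],2),np.round(l['extent'])) for l in L[:4]])
            T=tip_of(c,q); print('   tip',[(round(l['score'],2),np.round(l['at'],1)) for l in T[:4]])
        except Exception as e: print(c,q,e)
s=read_state(); print(s); print(nose_length)
for c in ['top','side']:
    k=calibration(c); print(c,-np.array(k['R']).T@np.array(k['t']),np.array(k['R']))
E
```

```text
pics
top track [(0.85, array([220., 202., 309., 308.])), (0.5, array([242., 239., 290., 282.]))]
   tip [(0.87, array([255.1, 262.9]))]
side track [(0.77, array([236., 200., 357., 279.]))]
   tip [(0.89, array([242.3, 295.9]))]
top rail_line [(0.86, array([223., 201., 311., 306.]))]
   tip [(0.96, array([238.9, 258.3])), (0.47, array([277. , 273.1]))]
side rail_line [(0.56, array([239., 200., 354., 276.]))]
   tip [(0.85, array([232.8, 313.2]))]
top guide [(0.67, array([243., 240., 289., 284.]))]
   tip [(0.87, array([277.9, 269.9]))]
side guide [(0.9, array([262., 206., 312., 251.]))]
   tip [(0.85, array([233.6, 268.2]))]
top shoe_face [(0.8, array([240., 238., 280., 257.])), (0.67, array([394., 190., 434., 294.]))]
   tip [(0.58, array([245.6, 259. ]))]
side shoe_face [(0.51, array([290., 206., 313., 248.]))]
   tip [(0.72, array([227.1, 298.8]))]
top blade6 [(0.81, array([400., 260., 432., 274.])), (0.69, array([405., 226., 434., 243.])), (0.65, array([351., 216., 369., 243.])), (0.64, array([406., 196., 433., 212.]))]
   tip [(0.83, array([240.2, 411.7])), (0.68, array([213.2, 4
[... 1887 characters left out ...]
7, 'q': array([ 1.2551,  0.2639,  1.604 , -0.    ,  1.2737, -0.0369]), 'joint_vel': array([-0.001 ,  0.0007,  0.0018, -0.0011, -0.0009,  0.0001]), 'joint_torque': array([ -0.0008, -51.5038, -36.7711,  -0.0001,   0.0006,  -0.    ]), 'tool_pos': array([0.1858, 0.6489, 0.3039]), 'tcp_rot': array([ 0.4366,  3.1111, -0.0001]), 'wrist_force': array([-1.3216, -0.278 ,  0.2067]), 'torque': array([ 0.0069,  0.0405, -0.0316]), 'grip_force': 0.0, 'width': 0.9996800203257387}
0.0726
top [ 0.3562 -0.0621  1.0092] [[-0.0275 -0.999  -0.0348]
 [-0.9821  0.0335 -0.1855]
 [ 0.1864  0.029  -0.982 ]]
side [ 0.3938 -0.6921  0.6269] [[ 0.9798 -0.1994 -0.0121]
 [-0.1363 -0.6229 -0.7703]
 [ 0.1461  0.7564 -0.6376]]
```

View pictures.

```bash
python3 - <<'E'
import cv2
a=cv2.imread('pics/top0.png')[170:330,190:460];b=cv2.imread('pics/side0.png')[180:410,210:440]
a=cv2.resize(a,None,fx=2.9,fy=2.9,interpolation=2);b=cv2.resize(b,None,fx=2.6,fy=2.6,interpolation=2)
cv2.imwrite('pics/t1.png',a);cv2.imwrite('pics/s1.png',b)
E
```

```text
(no output)
```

View pics/t1.png

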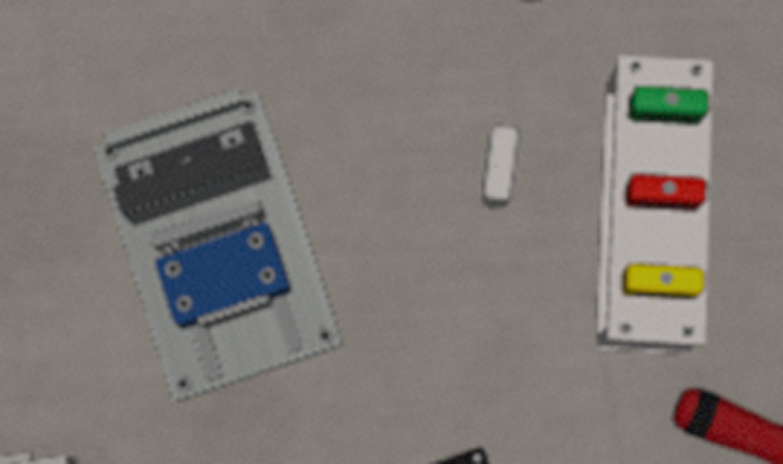

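View pics/s1.png

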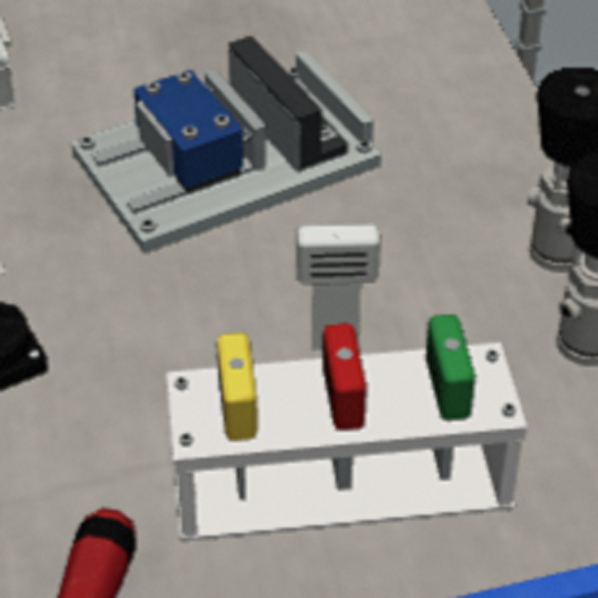

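```bash
cat > fit.py <<'E'
from h import *
from scipy.optimize import least_squares
np.set_printoptions(precision=4,suppress=True)
T=lambda p:(p[0]/2.9+190,p[1]/2.9+170)
S=lambda p:(p[0]/2.6+210,p[1]/2.6+180)
def fit(obs,x0):
    def pt(p,L):
        c,s=np.cos(p[2]),np.sin(p[2]); return [p[0]+c*L[0]-s*L[1],p[1]+s*L[0]+c*L[1],L[2]]
    f=lambda p:np.concatenate([proj(c,pt(p,L))-np.array(uv) for c,uv,L in obs])
    r=least_squares(f,x0,loss='soft_l1'); print(r.x,np.round(r.fun.reshape(-1,2),1).tolist()); return r.x
z=.012
tr=fit([('top',T((103,140)),(.085,.055,z)),('top',T((258,92)),(.085,-.055,z)),('top',T((340,345)),(-.085,-.055,z)),('top',T((178,398)),(-.085,.055,z)),
 ('side',S((75,147)),(-.085,.055,z)),('side',S((145,240)),(-.085,-.055,z)),('side',S((380,157)),(.085,-.055,z))],[.4,.1,.2])
z=.064
st=fit([('top',T((619,55)),(.085,.028,z)),('top',T((713,62)),(.085,-.028,z)),('top',T((705,344)),(-.085,-.028,z)),
 ('side',S((168,373)),(-.085,.028,z)),('side',S((178,460)),(-.085,-.028,z)),('side',S((524,432)),(.085,-.028,z)),('side',S((500,345)),(.085,.028,z))],[.4,-.25,0])
def loc(p,X):
    c,s=np.cos(p[2]),np.sin(p[2]); d=X[:2]-p[:2]; return np.array([c*d[0]+s*d[1],-s*d[0]+c*d[1]])
def wor(p,L):
    c,s=np.cos(p[2]),np.sin(p[2]); return p[:2]+np.array([c*L[0]-s*L[1],s*L[0]+c*L[1]])
if __name__=='__main__':
    for n,p,z in [('plate L',(200,326),.053),('plate R',(270,298),.053),('shoe L',(165,232),.05),('shoe R',(262,205),.05),('rail L',(117,203),.057),('rail R',(270,178),.057)]:
        print(n,loc(tr,back('top',T(p),z)))
    print('side plate top L',loc(tr,back('side',S((137,97)),.053)),'R',loc(tr,back('side',S((165,152)),.053)))
    print('rail top side',[loc(tr,back('side',S(p),.057)) for p in [(230,43),(300,118)]])
    print('rail_line top',loc(tr,back('top',(258.3,238.9),.012)),loc(tr,back('side',(313.2,232.8),.012)))
    print('guide tip',loc(tr,back('top',(269.9,277.9),.038)),loc(tr,back('side',(268.2,233.6),.038)))
    print('shoe tip',loc(tr,back('top',(259,245.6),.032)),loc(tr,back('side',(298.8,227.1),.032)))
    print('green c',back('top',T((671,103)),.096),back('side',S((452,365)),.096)[:2],wor(st,(.052,0)))
    print('tr',tr,'st',st)
E
python3 fit.py
```

```text
[0.5162 0.0562 0.2935] [[-2.5, 0.4], [1.0, -1.9], [1.7, -1.6], [-1.1, -0.2], [-2.4, -1.1], [-1.9, 1.7], [0.5, -0.0]]
[ 0.5264 -0.2114 -0.1029] [[0.1, -1.2], [0.1, -1.5], [-0.7, -1.0], [-1.2, 0.1], [-2.7, 0.4], [0.4, -0.4], [-0.3, 0.5]]
plate L [-0.0538  0.0233]
plate R [-0.0512 -0.0212]
shoe L [0.0075 0.0268]
shoe R [ 0.0044 -0.0337]
rail L [0.0322 0.0483]
rail R [ 0.0171 -0.0435]
side plate top L [-0.0456  0.0288] R [-0.0539 -0.0294]
rail top side [array([0.0303, 0.0474]), array([ 0.0308, -0.0445])]
rail_line top [0.028  0.0047] [ 0.0315 -0.002 ]
guide tip [-0.0503  0.0042] [-0.0486  0.0031]
shoe tip [0.0117 0.0057] [0.006  0.0009]
green c [ 0.5734 -0.2157  0.096 ] [ 0.5756 -0.2276] [ 0.5781 -0.2167]
tr [0.5162 0.0562 0.2935] st [ 0.5264 -0.2114 -0.1029]
```

```bash
cat >> h.py <<'E'
def plan(xyz,yaw,s=None):
    """turn about tool z (mod pi) so that tool y lies along world yaw, then shift mm in the turned tool axes"""
    s=s or read_state(); M=R.from_rotvec(s['tcp_rot'])
    # corrected target: tool z straight down
    best=None
    for k in (0,np.pi):
        y=np.array([np.cos(yaw+k),np.sin(yaw+k),0]);zz=np.array([0,0,-1.]);G=R.from_matrix(np.c_[np.cross(y,zz),y,zz])
        t=(M.inv()*G).as_rotvec()
        print('opt turn',np.round(t,4),'shift mm',np.round(G.inv().apply(np.array(xyz)-s['tool_pos'])*1000,1),'unturned',np.round(M.inv().apply(np.array(xyz)-s['tool_pos'])*1000,1))
E
python3 - <<'E'
from h import *
s=read_state();print(R.from_rotvec(s['tcp_rot']).as_matrix().round(3))
print(s['width'],s['q'])
plan([.577,-.217,.28],-.103)
k=calibration('wrist');M=R.from_rotvec(s['tcp_rot']);c=-np.array(k['R']).T@k['t']
print('cam in tool',M.inv().apply(c-s['tool_pos']),(np.array(k['R'])@M.as_matrix()).round(2),k['camera_matrix'])
E
```

```text
[[-0.961  0.275  0.   ]
 [ 0.275  0.961 -0.   ]
 [-0.    -0.    -1.   ]]
0.9996800203257387 [ 1.25509959e+00  2.63897768e-01  1.60400910e+00 -1.81059885e-05
  1.27371904e+00 -3.68677075e-02]
opt turn [-0.     0.     1.395] shift mm [-821.1  478.2   23.9] unturned [-614.5 -724.8   23.9]
opt turn [-0.     -0.     -1.7466] shift mm [ 821.1 -478.2   23.9] unturned [-614.5 -724.8   23.9]
cam in tool [ 0.07557887  0.00109361 -0.06989492] [[ 0.    1.    0.  ]
 [-0.95  0.   -0.3 ]
 [-0.3   0.    0.95]] [[334.35596315   0.         323.67004637]
 [  0.         334.35596315 238.15505195]
 [  0.           0.           1.        ]]
```

step_arm(targets=[[[0,0,0],[-26.7,-31.5,0],85],[[0,0,0],[-26.7,-31.5,0],60],[[0,0,0],[-26.7,-31.5,0],50],[[0,0,0],[-26.7,-31.5,0],45],[[0,0,0],[-26.7,-31.5,0],45]])

```text
time: 2.12
tool_pos: [0.2711, 0.4591, 0.3038]
tcp_rot: [0.435, 3.111, 0.0]
wrist_force: [0.7, -0.7, 0.5]
width: 0.526
grip_force: 0.0
```

step_arm(targets=[[[0,0,0],[-26.7,-31.5,0],45],[[0,0,0],[-26.7,-31.5,0],45],[[0,0,0],[-26.7,-31.5,0],45],[[0,0,0],[-26.7,-31.5,0],45],[[0,0,0],[-26.7,-31.5,0],45]])

```text
time: 2.53
tool_pos: [0.356, 0.2708, 0.3042]
tcp_rot: [0.435, 3.11, 0.001]
wrist_force: [0.8, 0.1, -0.4]
width: 0.523
grip_force: 0.0
```

step_arm(targets=[[[0,0,0],[-26.7,-31.5,0],45],[[0,0,0],[-26.7,-31.5,0],45],[[0,0,0],[-26.7,-31.5,0],45],[[0,0,0],[-26.7,-31.5,0],45],[[0,0,0],[-26.7,-31.5,0],45]])

```text
time: 2.95
tool_pos: [0.4411, 0.0825, 0.3044]
tcp_rot: [0.436, 3.11, 0.001]
wrist_force: [0.5, 0.9, -0.5]
width: 0.525
grip_force: 0.0
```

step_arm(targets=[[[0,0,0],[-26.7,-31.5,0],45],[[0,0,0],[-26.7,-31.5,0],45],[[0,0,0],[-26.7,-31.5,0],45],[[0,0,0],[-26.7,-31.5,0],45],[[0,0,0],[-26.7,-31.5,0],45]])

```text
time: 3.37
tool_pos: [0.5262, -0.1059, 0.3042]
tcp_rot: [0.437, 3.11, 0.0]
wrist_force: [0.2, 1.3, -0.2]
width: 0.529
grip_force: 0.0
```

step_arm(targets=[[[0,0,0],[-26.7,-31.5,0],45],[[0,0,0],[-26.7,-31.5,0],45],[[0,0,0],[-26.7,-31.5,0],45],[[0,0,0.12],[0,0,8],45],[[0,0,0.12],[0,0,8],45]])

```text
time: 3.78
tool_pos: [0.5778, -0.2195, 0.288]
tcp_rot: [0.819, 3.031, -0.001]
wrist_force: [-0.5, 0.9, 0.6]
width: 0.526
grip_force: 0.0
```

step_arm(targets=[[[0,0,0.12],[0,0,8],45],[[0,0,0.12],[0,0,0],45],[[0,0,0.12],[0,0,0],45],[[0,0,0.12],[0,0,0],45],[[0,0,0.12],[0,0,0],45]])

```text
time: 4.2
tool_pos: [0.5767, -0.2167, 0.2798]
tcp_rot: [-1.675, -2.658, 0.0]
wrist_force: [0.7, 0.1, -0.2]
width: 0.529
grip_force: 0.0
```

step_arm(targets=[[[0,0,0.12],[0,0,0],45],[[0,0,0.12],[0,0,0],45],[[0,0,0.12],[0,0,0],45],[[0,0,0.12],[0,0,0],45],[[0,0,0.075],[0,0,0],45]])

```text
time: 4.62
tool_pos: [0.5768, -0.2166, 0.2799]
tcp_rot: [2.339, 2.098, 0.0]
wrist_force: [0.1, -0.3, 1.0]
width: 0.522
grip_force: 0.0
```

```bash
python3 - <<'E'
from h import *
np.set_printoptions(precision=4,suppress=True)
s=read_state(); im=snap('wrist','w1.png')
hsv=cv2.cvtColor(im,cv2.COLOR_RGB2HSV)
m=cv2.inRange(hsv,(50,90,30),(85,255,255))
n,l,st,c=cv2.connectedComponentsWithStats(m); i=1+st[1:,4].argmax(); print(st[i],c[i])
cnt=cv2.findContours((l==i).astype('uint8'),0,2)[0][0][:,0]
# top face: back-project contour at z=.096, min area rect
P=np.array([back('wrist',u,.096)[:2] for u in cnt.astype(float)])
r=cv2.minAreaRect((P*1000).astype('float32')); print(r)
for z in (.096,.068): print(z,[back('wrist',u,z)[:2].round(4) for u in ((st[i][0],c[i][1]),(st[i][0]+st[i][2],c[i][1]))])
print(s['tool_pos'])
k=calibration('wrist');print(-np.array(k['R']).T@k['t'])
E
```

```text
[315 200  19  56 935] [324.323  227.3037]
((578.921142578125, -210.818115234375), (45.07547378540039, 14.0819730758667), 84.24162292480469)
0.096 [array([ 0.5719, -0.2093]), array([ 0.5868, -0.2109])]
0.068 [array([ 0.5703, -0.217 ]), array([ 0.5868, -0.2188])]
[ 0.5768 -0.2166  0.2799]
[ 0.5863 -0.1398  0.3498]
```

View pics/w1.png

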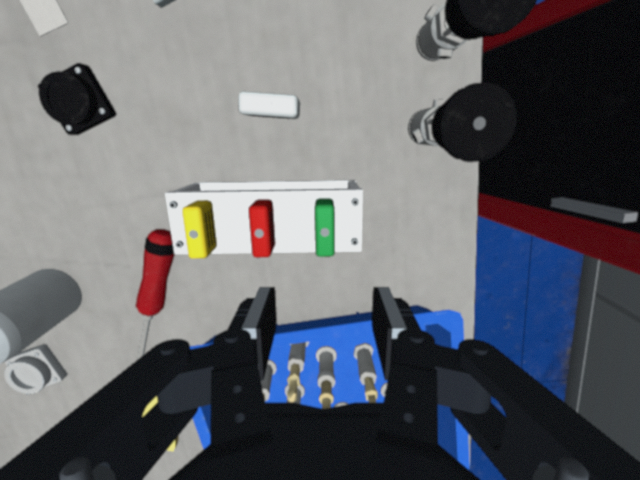

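```bash
python3 - <<'E'
from h import *
np.set_printoptions(precision=4,suppress=True)
p=back('wrist',(324.8,231.8),.096);print(p)
print([loc for loc in [back('wrist',u,.064) for u in ((166,193),(362,188),(361,251),(177,255))]])
plan([p[0],p[1],.15],-.103)
E
```

```text
[ 0.5792 -0.2138  0.096 ]
[array([ 0.4463, -0.1738,  0.064 ]), array([ 0.6141, -0.1878,  0.064 ]), array([ 0.609 , -0.2447,  0.064 ]), array([ 0.4422, -0.2304,  0.064 ])]
opt turn [ 0.0002  0.0001 -0.0073] shift mm [  3.    2.1 130. ] unturned [  3.    2.1 130. ]
opt turn [ 0.0001 -0.0003  3.1343] shift mm [ -3.   -2.1 130. ] unturned [  3.    2.1 130. ]
```

step_arm(targets=[[[0,0,-0.02],[3,2,35],42],[[0,0,0],[0,0,35],42],[[0,0,0],[0,0,35],42],[[0,0,0],[0,0,22],42],[[0,0,0],[0,0,11],42]])

```text
time: 5.08
tool_pos: [0.5767, -0.2128, 0.1376]
tcp_rot: [-2.305, -2.125, 0.004]
wrist_force: [-0.9, 0.2, 0.7]
width: 0.488
grip_force: 0.0
```

step_arm(targets=[[[0,0,0],[0,0,0],30],[[0,0,0],[0,0,0],20],[[0,0,0],[0,0,0],10],[[0,0,0],[0,0,0],10],[[0,0,0],[0,0,0],10]], grip_force=35)

```text
time: 5.5
tool_pos: [0.5799, -0.2142, 0.1438]
tcp_rot: [2.31, 2.126, 0.002]
wrist_force: [-0.9, 0.2, -0.0]
width: 0.177
grip_force: 37.9
```

step_arm(targets=[[[0,0,0],[0,0,-10],10],[[0,0,0],[0,0,-25],10],[[0,0,0],[0,0,-30],10],[[0,0,0],[0,0,-30],10],[[0,0,0],[0,0,-30],10]])

```text
time: 5.92
tool_pos: [0.5794, -0.2139, 0.2699]
tcp_rot: [2.31, 2.126, 0.002]
wrist_force: [0.6, -1.3, -0.8]
width: 0.177
grip_force: 37.8
```

```bash
python3 - <<'E'
from h import *
s=read_state();print(s['tool_pos'],s['wrist_force'],s['width'],s['grip_force'])
plan([.533,.061,.265],.293)
E
```

```text
[ 0.57935964 -0.21387076  0.26985916] [ 0.58952552 -1.27388829 -0.81164531] 0.1774373597637673 37.779380679130554
opt turn [ 0.002   0.0009 -0.3759] shift mm [276.5  35.    4.9] unturned [270.1 -69.    4.6]
opt turn [ 1.3000e-03 -2.8000e-03  2.7657e+00] shift mm [-276.5  -35.     4.9] unturned [270.1 -69.    4.6]
```

step_arm(targets=[[[0,0,0],[38.6,-9.9,0],10],[[0,0,0],[38.6,-9.9,0],10],[[0,0,0],[38.6,-9.9,0],10],[[0,0,0],[38.6,-9.9,0],10],[[0,0,0],[38.6,-9.9,0],10]])

```text
time: 6.33
tool_pos: [0.5457, -0.0159, 0.269]
tcp_rot: [2.311, 2.125, 0.004]
wrist_force: [0.6, 1.2, -0.7]
width: 0.181
grip_force: 37.9
```

step_arm(targets=[[[0,0,0],[38.6,-9.9,0],10],[[0,0,0],[38.6,-9.9,0],10],[[0,0,-0.12],[0,0,0],10],[[0,0,-0.12],[0,0,0],10],[[0,0,-0.12],[0,0,0],10]])

```text
time: 6.75
tool_pos: [0.5327, 0.0626, 0.2689]
tcp_rot: [1.881, 2.513, 0.003]
wrist_force: [0.4, 0.1, -0.6]
width: 0.175
grip_force: 37.8
```

step_arm(targets=[[[0,0,0],[0,0,0],10],[[0,0,0],[0,0,0],10],[[0,0,0],[0,0,0],10]])

```text
time: 7.0
tool_pos: [0.5327, 0.0611, 0.2678]
tcp_rot: [1.897, 2.503, 0.002]
wrist_force: [-0.4, 0.7, -0.1]
width: 0.176
grip_force: 37.8
```

```bash
python3 - <<'E'
from h import *
np.set_printoptions(precision=4,suppress=True)
s=read_state(); print(s['tool_pos'],s['tcp_rot'],s['wrist_force']);im=snap('wrist','w2.png')
for q in ['rail_line','guide','shoe_face','track','blade6']: print(q,[(round(l['score'],2),np.round(l['at'],1)) for l in tip_of('wrist',q)[:3]])
cv2.imwrite('pics/w2c.png',cv2.resize(im[80:400,120:520,::-1],None,fx=1.9,fy=1.85,interpolation=2))
E
```

```text
[0.5327 0.0611 0.2678] [1.8969 2.5029 0.0017] [-0.3638  0.7318 -0.0605]
rail_line [(0.86, array([207.4, 337.2]))]
guide [(0.58, array([219.9, 250.1]))]
shoe_face [(0.95, array([216.4, 316.5]))]
track [(0.7, array([208.3, 309.5])), (0.25, array([261.9, 320.2]))]
blade6 [(0.93, array([259., 320.]))]
```

View pics/w2c.png

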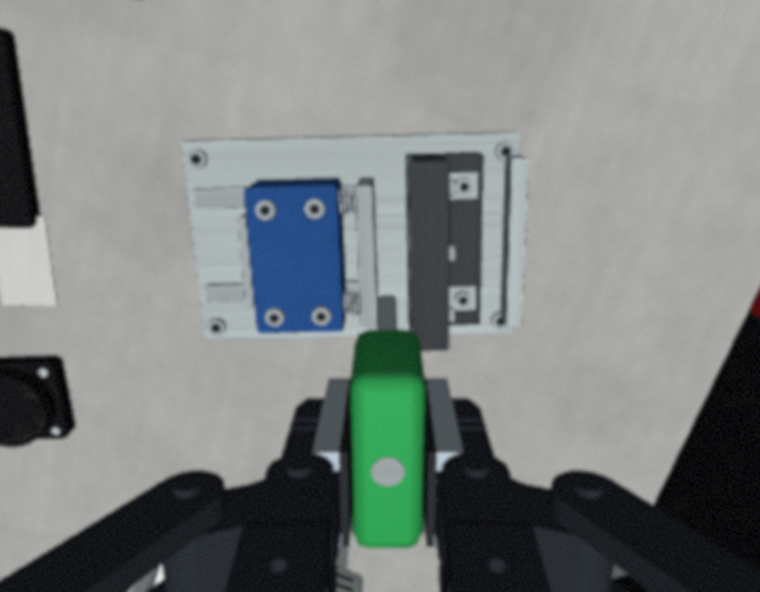

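```bash
cat > fit2.py <<'E'
import io,contextlib
with contextlib.redirect_stdout(io.StringIO()):
    from fit import *
W=lambda p:(120+p[0]/1.9,80+p[1]/1.85)
z=.012
t2=fit([('wrist',W((183,142)),(-.085,.055,z)),('wrist',W((525,133)),(.085,.055,z)),('wrist',W((206,338)),(-.085,-.055,z)),('wrist',W((522,326)),(.085,-.055,z))],tr)
for n,p,z in [('rail top L',(408,158),.057),('rail bot L',(411,348),.057),('rail top R',(447,157),.057),('shoe face top',(375,180),.05),('shoe face bot',(377,328),.05),('blue back t',(247,187),.054),('blue back b',(258,331),.054),('plate?',(243,220),.053)]:
    print(n,loc(t2,back('wrist',W(p),z)))
print('rail_line',loc(t2,back('wrist',(337.2,207.4),.012)),'shoe',loc(t2,back('wrist',(316.5,216.4),.032)),'guide',loc(t2,back('wrist',(250.1,219.9),.038)))
s=read_state(); y=R.from_rotvec(s['tcp_rot']).as_matrix()[:,1]; print('tool yaw',np.arctan2(y[1],y[0]),'tcp loc',loc(t2,s['tool_pos']))
E
python3 fit2.py
```

```text
[0.5184 0.0614 0.3089] [[-0.0, -0.9], [0.1, -1.9], [1.3, 1.5], [-1.8, 3.2]]
rail top L [0.0254 0.0467]
rail bot L [ 0.0248 -0.0442]
rail top R [0.0422 0.0466]
shoe face top [0.0106 0.0366]
shoe face bot [ 0.0089 -0.0359]
blue back t [-0.0461  0.0358]
blue back b [-0.0476 -0.0342]
plate? [-0.0496  0.0205]
rail_line [0.0283 0.0018] shoe [ 0.008  -0.0018] guide [-0.053  -0.0018]
tool yaw 0.27594756342927107 tcp loc [ 0.0133 -0.0047]
```

step_arm(targets=[[[0,0,-0.026],[4.5,4,0],10],[[0,0,0],[0,0,20],10],[[0,0,0],[0,0,25],10],[[0,0,0],[0,0,20],10],[[0,0,0],[0,0,5],10]])

```text
time: 7.72
tool_pos: [0.5328, 0.0668, 0.1931]
tcp_rot: [-1.857, -2.528, 0.006]
wrist_force: [-0.9, -1.1, -1.2]
width: 0.177
grip_force: 37.8
```

step_arm(targets=[[[0,0,0],[0,0,0],10],[[0,0,0],[0,0,3],10],[[0,0,0],[0,0,3],10],[[0,0,0],[0,0,4],10],[[0,0,0],[0,0,4],10]])

```text
time: 8.13
tool_pos: [0.5359, 0.0667, 0.1839]
tcp_rot: [1.86, 2.53, 0.003]
wrist_force: [-0.1, 0.5, -1.2]
width: 0.18
grip_force: 37.8
```

step_arm(targets=[[[0,0,0],[0,0,6],10],[[0,0,0],[0,0,7],10],[[0,0,0],[0,0,7],10],[[0,0,0],[0,0,6],10],[[0,0,0],[0,0,3],10]])

```text
time: 8.55
tool_pos: [0.5342, 0.0665, 0.1523]
tcp_rot: [-1.86, -2.53, 0.002]
wrist_force: [-0.9, -0.3, -0.9]
width: 0.18
grip_force: 37.8
```

step_arm(targets=[[[0,0,0],[0,0,1.5],10],[[0,0,0],[0,0,1],10],[[0,0,0],[0,0,1],10],[[0,0,0],[0,0,0.5],10],[[0,0,0],[0,0,0],10]])

```text
time: 8.97
tool_pos: [0.5352, 0.0666, 0.1501]
tcp_rot: [1.861, 2.531, 0.0]
wrist_force: [-0.3, -0.8, -0.5]
width: 0.178
grip_force: 37.8
```

step_arm(targets=[[[0,0,0],[0,0,0.6],10],[[0,0,0],[0,0,0.6],10],[[0,0,0],[0,0,0.6],10],[[0,0,0],[0,0,0],10]])

```text
time: 9.3
tool_pos: [0.535, 0.0666, 0.148]
tcp_rot: [-1.861, -2.531, 0.0]
wrist_force: [0.5, 0.2, -0.3]
width: 0.177
grip_force: 37.8
```

step_arm(targets=[[[0,0,0],[0,0,0.5],10],[[0,0,0],[0,0,0.5],10],[[0,0,0],[0,0,0],10]])

```text
time: 9.55
tool_pos: [0.5349, 0.0666, 0.147]
tcp_rot: [-1.861, -2.531, 0.0]
wrist_force: [0.6, 0.3, -0.4]
width: 0.182
grip_force: 37.8
```

step_arm(targets=[[[0,0,0],[0,1,0],10],[[0,0,0],[0,1,0],10],[[0,0,0],[0,0.5,0],10],[[0,0,0],[0,0.5,0],10],[[0,0,0],[0,0,0],10]])

```text
time: 9.97
tool_pos: [0.538, 0.0676, 0.1471]
tcp_rot: [1.861, 2.531, 0.0]
wrist_force: [-0.5, 0.2, -1.4]
width: 0.181
grip_force: 37.8
```

step_arm(targets=[[[0,0,0],[0,0.4,0],10],[[0,0,0],[0,0.4,0],10],[[0,0,0],[0,0,0],10]])

```text
time: 10.22
tool_pos: [0.5387, 0.0677, 0.1471]
tcp_rot: [-1.861, -2.531, 0.0]
wrist_force: [-0.5, -0.9, -0.5]
width: 0.177
grip_force: 37.8
```

step_arm(targets=[[[0,0,0],[0,0.4,0],10],[[0,0,0],[0,0.4,0],10],[[0,0,0],[0,0,0],10]])

```text
time: 10.47
tool_pos: [0.5389, 0.0679, 0.1469]
tcp_rot: [-1.86, -2.531, 0.002]
wrist_force: [-2.1, -0.5, 1.2]
width: 0.176
grip_force: 38.0
```

step_arm(targets=[[[0,0,0],[0,0.4,0],10],[[0,0,0],[0,0.4,0],10],[[0,0,0],[0,0,0],10]])

```text
time: 10.72
tool_pos: [0.5391, 0.0679, 0.1468]
tcp_rot: [-1.859, -2.53, 0.004]
wrist_force: [-4.6, -1.8, 2.6]
width: 0.176
grip_force: 38.3
```

step_arm(targets=[[[0,0,0],[0,-1.1,0],10],[[0,0,0],[0,0,0.5],10],[[0,0,0],[0,0,0.5],10],[[0,0,0],[0,0,0],10]])

```text
time: 11.05
tool_pos: [0.5388, 0.0679, 0.1459]
tcp_rot: [-1.86, -2.531, 0.001]
wrist_force: [-3.2, -1.3, 1.2]
width: 0.177
grip_force: 38.1
```

step_arm(targets=[[[0,0,0],[0,0,0.4],10],[[0,0,0],[0,0,0.4],10],[[0,0,0],[0,0,0],10]])

```text
time: 11.3
tool_pos: [0.5389, 0.0679, 0.1458]
tcp_rot: [-1.86, -2.531, 0.001]
wrist_force: [-6.1, -0.7, 5.6]
width: 0.181
grip_force: 38.8
```

step_arm(targets=[[[0,0,0],[0,-0.6,-0.6],10],[[0,0,0],[0,0,0],10],[[0,0,0],[0,0,0],10]])

```text
time: 11.55
tool_pos: [0.5387, 0.0678, 0.1459]
tcp_rot: [1.861, 2.531, 0.001]
wrist_force: [-2.7, -0.7, 1.0]
width: 0.172
grip_force: 37.9
```

step_arm(targets=[[[0,0,0],[0,-0.4,0],10],[[0,0,0],[0,0,0.2],10],[[0,0,0],[0,0,0],10]])

```text
time: 11.8
tool_pos: [0.5387, 0.0677, 0.1459]
tcp_rot: [1.86, 2.531, 0.001]
wrist_force: [-0.8, -0.2, 0.1]
width: 0.181
grip_force: 37.9
```

step_arm(targets=[[[0,0,0],[0,0,0],22],[[0,0,0],[0,0,0],30],[[0,0,0],[0,0,0],42],[[0,0,0],[0,0,0],42]])

```text
time: 12.13
tool_pos: [0.5386, 0.0676, 0.1459]
tcp_rot: [1.86, 2.531, 0.001]
wrist_force: [0.7, 0.1, 0.8]
width: 0.491
grip_force: 0.0
```

```bash
python3 - <<'E'
from h import *
s=read_state(); print(s['tool_pos'],s['tcp_rot'],s['wrist_force'],s['width'])
im=snap('side','s2.png'); w=snap('wrist','w3.png')
a=cv2.resize(im[160:290,220:370,::-1],None,fx=3,fy=3,interpolation=2); b=cv2.resize(w[:,:,::-1],(453,390))[:, :345]
cv2.imwrite('pics/c3.png',np.hstack([a,b]))
E
```

```text
[0.53860601 0.06762171 0.1459233 ] [1.86029979e+00 2.53065197e+00 1.00345245e-03] [0.73088354 0.06496406 0.75266291] 0.4910923948581785
```

View pics/c3.png

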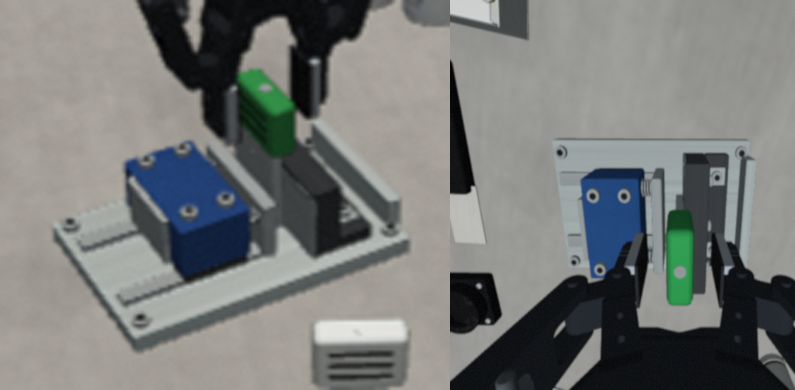

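step_arm(targets=[[[0,0,0],[0,0,-10],42],[[0,0,0],[0,0,-25],42],[[0,0,0],[0,0,-25],42],[[0,0,0],[0,-30,0],30],[[0,0,0],[0,-34,0],5]])

```text
time: 12.65
tool_pos: [0.48, 0.0487, 0.2094]
tcp_rot: [1.856, 2.527, 0.007]
wrist_force: [-0.8, -1.4, -0.4]
width: 0.22
grip_force: 0.0
```

step_arm(targets=[[[0,0,0],[0,-34,0],0],[[0,0,0],[0,0,30],0],[[0,0,0],[0,0,35],0],[[0,0,0],[0,0,30],0],[[0,0,0],[0,0,10],0]])

```text
time: 13.07
tool_pos: [0.4418, 0.0382, 0.098]
tcp_rot: [-1.859, -2.528, 0.005]
wrist_force: [-1.4, 1.7, -0.0]
width: 0.002
grip_force: 0.0
```

step_arm(targets=[[[0,0,0],[0,0,0],0],[[0,0,0],[0,0,0],0],[[0,0,0],[0,0,0],0]])

```text
time: 13.32
tool_pos: [0.4464, 0.0384, 0.1024]
tcp_rot: [1.859, 2.53, 0.003]
wrist_force: [-0.9, -0.5, 0.2]
width: -0.002
grip_force: 0.0
```

```bash
python3 - <<'E'
from h import *
s=read_state(); print(s['tool_pos'],s['tcp_rot'],s['wrist_force'],s['width'],nose_length)
im=snap('side','s4.png'); w=snap('wrist','w4.png')
a=cv2.resize(im[160:290,220:370,::-1],None,fx=3,fy=3,interpolation=2); b=cv2.resize(w[:,100:540,::-1],(345,390))
cv2.imwrite('pics/c4.png',np.hstack([a,b]))
E
```

```text
[0.44638311 0.03844947 0.10244818] [1.85922365 2.52950727 0.00280553] [-0.87816865 -0.4733117   0.2174511 ] -0.0015807949962605343 0.0726
```

View pics/c4.png

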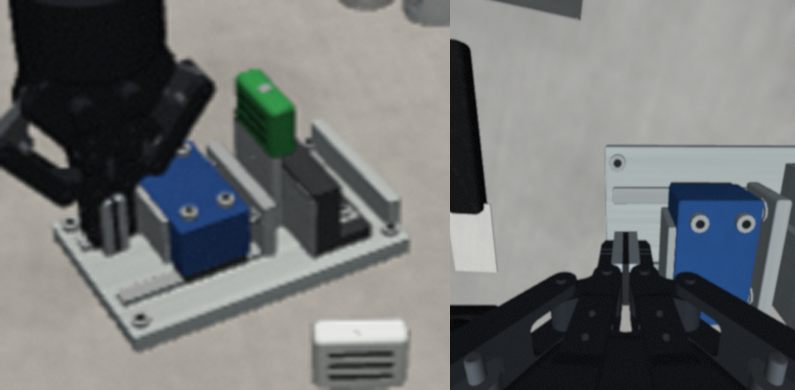

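step_arm(targets=[[[0,0,-0.121],[0,0,0],0],[[0,0,-0.121],[0,0,0],0],[[0,0,-0.121],[0,0,0],0],[[0,0,-0.121],[0,0,0],0],[[0,0,-0.121],[0,0,0],0]])

```text
time: 13.83
tool_pos: [0.4459, 0.0384, 0.1022]
tcp_rot: [1.012, 2.971, 0.001]
wrist_force: [0.7, 0.2, 0.3]
width: 0.002
grip_force: 0.0
```

step_arm(targets=[[[0,0,-0.121],[0,0,0],0],[[0,0,-0.121],[0,0,0],0],[[0,0,-0.121],[0,0,0],0],[[0,0,-0.121],[0,0,0],0],[[0,0,-0.121],[0,0,0],0]])

```text
time: 14.25
tool_pos: [0.4459, 0.0385, 0.1022]
tcp_rot: [0.081, 3.138, 0.0]
wrist_force: [0.5, 0.2, 0.8]
width: -0.003
grip_force: 0.0
```

step_arm(targets=[[[0,0,-0.121],[0,0,0],0],[[0,0,-0.121],[0,0,0],0],[[0,0,-0.119],[0,0,0],0],[[0,0,0],[-4,0,0],0],[[0,0,0],[-3,0,0],0]])

```text
time: 14.67
tool_pos: [0.4526, 0.0406, 0.1019]
tcp_rot: [-0.469, 3.104, -0.0]
wrist_force: [0.5, -0.9, -1.0]
width: -0.003
grip_force: 0.0
```

step_arm(targets=[[[0,0,0],[-1,0,0],0],[[0,0,0],[-1,0,0],0],[[0,0,0],[-1,0,0],0]])

```text
time: 14.92
tool_pos: [0.4545, 0.0414, 0.1009]
tcp_rot: [-0.473, 3.106, -0.0]
wrist_force: [-0.7, 0.1, 0.5]
width: -0.002
grip_force: 0.0
```

```bash
python3 - <<'E'
from h import *
s=read_state(); print(s['q'],s['tool_pos'],s['wrist_force'],R.from_rotvec(s['tcp_rot']).as_matrix().round(4))
E
```

```text
[ 3.63063194e-02  8.11803268e-02  2.23758554e+00 -4.60970868e-05
  8.22531015e-01 -1.83648920e+00] [0.45450906 0.04141593 0.10088565] [-0.74551802  0.12404147  0.5422398 ] [[-9.547e-01 -2.975e-01  3.000e-04]
 [-2.975e-01  9.547e-01 -0.000e+00]
 [-3.000e-04 -1.000e-04 -1.000e+00]]
```

step_arm(targets=[[[0,0,0],[-1,0,0],0],[[0,0,0],[-1,0,0],0],[[0,0,0],[-1,0,0],0],[[0,0,0],[-1,0,0],0],[[0,0,0],[-1,0,0],0]])

```text
time: 15.33
tool_pos: [0.4568, 0.0423, 0.1001]
tcp_rot: [0.474, -3.1, 0.001]
wrist_force: [-9.2, -4.3, 6.9]
width: 0.002
grip_force: 4.6
```

step_arm(targets=[[[0,0,0],[-0.5,0,0],0],[[0,0,0],[-0.5,0,0],0],[[0,0,0],[-0.5,0,0],0]])

```text
time: 15.58
tool_pos: [0.4573, 0.0425, 0.0999]
tcp_rot: [0.474, -3.098, 0.001]
wrist_force: [-10.3, -3.9, 7.5]
width: 0.002
grip_force: 5.1
```

step_arm(targets=[[[0,0,0],[-0.5,0,0],0],[[0,0,0],[-0.5,0,0],0],[[0,0,0],[-0.5,0,0],0],[[0,0,0],[-0.5,0,0],0]])

```text
time: 15.92
tool_pos: [0.4592, 0.0431, 0.0999]
tcp_rot: [0.474, -3.098, 0.001]
wrist_force: [-8.6, -4.6, 7.8]
width: 0.003
grip_force: 5.1
```

step_arm(targets=[[[0,0,0],[-0.5,0,0],0],[[0,0,0],[-0.5,0,0],0],[[0,0,0],[-0.5,0,0],0],[[0,0,0],[-0.5,0,0],0]])

```text
time: 16.25
tool_pos: [0.4611, 0.0437, 0.0999]
tcp_rot: [0.474, -3.098, 0.001]
wrist_force: [-8.7, -5.0, 7.2]
width: 0.002
grip_force: 5.1
```

step_arm(targets=[[[0,0,0],[-0.5,0,0],0],[[0,0,0],[-0.5,0,0],0],[[0,0,0],[-0.5,0,0],0],[[0,0,0],[-0.5,0,0],0]])

```text
time: 16.58
tool_pos: [0.463, 0.0443, 0.0999]
tcp_rot: [0.474, -3.098, 0.001]
wrist_force: [-9.4, -5.4, 7.7]
width: -0.001
grip_force: 5.1
```

step_arm(targets=[[[0,0,0],[-0.5,0,0],0],[[0,0,0],[-0.5,0,0],0],[[0,0,0],[-0.5,0,0],0]])

```text
time: 16.83
tool_pos: [0.4644, 0.0447, 0.0999]
tcp_rot: [0.474, -3.098, 0.001]
wrist_force: [-8.9, -4.7, 8.1]
width: -0.002
grip_force: 5.1
```

step_arm(targets=[[[0,0,0],[-0.4,0,0],0],[[0,0,0],[-0.4,0,0],0],[[0,0,0],[-0.4,0,0],0]])

```text
time: 17.08
tool_pos: [0.4656, 0.0451, 0.0999]
tcp_rot: [0.474, -3.098, 0.001]
wrist_force: [-9.3, -5.8, 7.1]
width: -0.002
grip_force: 5.1
```

step_arm(targets=[[[0,0,0],[-0.4,0,0],0],[[0,0,0],[-0.4,0,0],0],[[0,0,0],[-0.4,0,0],0]])

```text
time: 17.33
tool_pos: [0.4666, 0.0454, 0.0999]
tcp_rot: [0.474, -3.097, 0.001]
wrist_force: [-10.3, -5.0, 7.9]
width: -0.004
grip_force: 5.4
```

step_arm(targets=[[[0,0,0],[-0.4,0,0],0],[[0,0,0],[-0.4,0,0],0]])

```text
time: 17.5
tool_pos: [0.4671, 0.0456, 0.0999]
tcp_rot: [0.474, -3.097, 0.001]
wrist_force: [-11.3, -5.8, 11.1]
width: 0.002
grip_force: 6.2
```

step_arm(targets=[[[0,0,0],[-0.4,0,0],0],[[0,0,0],[-0.4,0,0],0]])

```text
time: 17.67
tool_pos: [0.4674, 0.0457, 0.0998]
tcp_rot: [0.474, -3.096, 0.001]
wrist_force: [-12.9, -5.7, 9.4]
width: -0.003
grip_force: 6.8
```

step_arm(targets=[[[0,0,0],[-0.4,0,0],0],[[0,0,0],[0,0,0],0]])

```text
time: 17.83
tool_pos: [0.4676, 0.0457, 0.0996]
tcp_rot: [0.474, -3.095, 0.001]
wrist_force: [-12.2, -5.2, 11.3]
width: -0.0
grip_force: 6.7
```

step_arm(targets=[[[0,0,0],[4,0,0],0],[[0,0,0],[8,0,0],0],[[0,0,0],[6,0,-10],0],[[0,0,0],[0,0,-35],0],[[0,0,0],[0,0,-40],20]])

```text
time: 18.25
tool_pos: [0.4516, 0.0413, 0.1837]
tcp_rot: [0.473, -3.099, -0.002]
wrist_force: [1.4, 0.5, 0.3]
width: 0.127
grip_force: 0.0
```

step_arm(targets=[[[0,0,0],[0,0,-30],60],[[0,0,0],[0,0,0],60],[[0,0,0],[0,0,0],60],[[0,0,0],[0,0,0],60]])

```text
time: 18.58
tool_pos: [0.4542, 0.0415, 0.2154]
tcp_rot: [-0.474, 3.105, 0.0]
wrist_force: [0.0, -0.4, -0.3]
width: 0.7
grip_force: 0.0
```

```bash
python3 - <<'E'
from h import *
s=read_state(); print(s['tool_pos'],s['wrist_force'],s['width'],s['q'])
plan([.5387,.0678,.206],.302+np.pi/2)
im=snap('top','t5.png');b=snap('side','s5.png')
a=cv2.resize(b[160:290,220:370,::-1],None,fx=2.6,fy=2.6,interpolation=2)
c=cv2.resize(im[190:320,210:340,::-1],None,fx=2.6,fy=2.6,interpolation=2)
cv2.imwrite('pics/c5.png',np.hstack([a,c]))
E
```

```text
[0.45419865 0.04149286 0.21536949] [ 0.00460024 -0.39002881 -0.280228  ] 0.7000109082092832 [ 3.63922947e-02 -8.10558908e-02  2.14977800e+00  1.64311773e-04
  1.07257170e+00 -1.83761976e+00]
opt turn [0.0001 0.0003 0.0011] shift mm [-88.5  -0.    9.4] unturned [-88.5  -0.1   9.4]
opt turn [-5.0000e-04  1.0000e-04 -3.1405e+00] shift mm [88.5  0.   9.4] unturned [-88.5  -0.1   9.4]
```

View pics/c5.png

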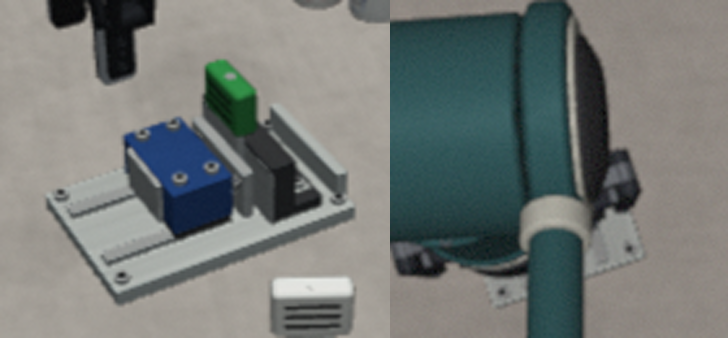

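step_arm(targets=[[[0,0,0],[-35,0,0],60],[[0,0,0],[-35,0,0],60],[[0,0,0],[-18.5,0,0],60],[[0,0,0],[0,0,0],60],[[0,0,0],[0,0,0],60]])

```text
time: 19.1
tool_pos: [0.5385, 0.068, 0.2135]
tcp_rot: [0.475, -3.101, -0.0]
wrist_force: [-0.6, 0.0, -0.2]
width: 0.702
grip_force: 0.0
```

step_arm(targets=[[[0,0,0],[0,0,20],60],[[0,0,0],[0,0,25],60],[[0,0,0],[0,0,18],60],[[0,0,0],[0,0,8],60],[[0,0,0],[0,0,0],60]])

```text
time: 19.52
tool_pos: [0.5356, 0.0674, 0.1413]
tcp_rot: [0.473, -3.098, -0.001]
wrist_force: [-0.2, 0.4, -0.2]
width: 0.702
grip_force: 0.0
```

step_arm(targets=[[[0,0,0],[0,0,0],60],[[0,0,0],[0,0,0],60]])

```text
time: 19.68
tool_pos: [0.5394, 0.0679, 0.1457]
tcp_rot: [-0.474, 3.104, -0.0]
wrist_force: [-0.5, 0.6, -0.3]
width: 0.704
grip_force: 0.0
```

step_arm(targets=[[[0,0,0],[0,0,0],52],[[0,0,0],[0,0,0],48],[[0,0,0],[0,0,0],45],[[0,0,0],[0,0,0],42],[[0,0,0],[0,0,0],40]], grip_force=30)

```text
time: 20.1
tool_pos: [0.5398, 0.0678, 0.1459]
tcp_rot: [-0.474, 3.104, -0.001]
wrist_force: [-1.9, -1.7, 6.1]
width: 0.512
grip_force: 31.6
```

step_arm(targets=[[[0,0,0],[0,0,0],40],[[0,0,0],[0,0,0],40]])

```text
time: 20.27
tool_pos: [0.5398, 0.0678, 0.1459]
tcp_rot: [-0.474, 3.104, -0.001]
wrist_force: [-0.8, -0.9, 5.9]
width: 0.509
grip_force: 31.7
```

step_arm(targets=[[[0,0,0],[0,0,-0.8],40],[[0,0,0],[0,0,-0.8],40],[[0,0,0],[0,0,-0.8],40],[[0,0,0],[0,0,-0.8],40],[[0,0,0],[0,0,-0.8],40]])

```text
time: 20.68
tool_pos: [0.5394, 0.0682, 0.1486]
tcp_rot: [-0.474, 3.105, 0.001]
wrist_force: [2.7, 1.0, -4.5]
width: 0.509
grip_force: 31.0
```

step_arm(targets=[[[0,0,0],[0,0,-0.8],40],[[0,0,0],[0,0,-0.8],40],[[0,0,0],[0,0,-0.8],40],[[0,0,0],[0,0,-0.8],40]])

```text
time: 21.02
tool_pos: [0.5393, 0.0681, 0.1521]
tcp_rot: [-0.474, 3.105, 0.0]
wrist_force: [4.1, 2.1, -3.7]
width: 0.506
grip_force: 31.0
```

step_arm(targets=[[[0,0,0],[-0.8,0,-0.8],40],[[0,0,0],[0,0,-0.8],40],[[0,0,0],[0,0,-0.8],40],[[0,0,0],[0,0,-0.8],40]])

```text
time: 21.35
tool_pos: [0.5396, 0.0681, 0.155]
tcp_rot: [0.474, -3.105, -0.0]
wrist_force: [3.7, 0.9, -2.7]
width: 0.507
grip_force: 31.0
```

step_arm(targets=[[[0,0,0],[0,0,-0.8],40],[[0,0,0],[0,0,0],40],[[0,0,0],[0,0,0],40]])

```text
time: 21.6
tool_pos: [0.5397, 0.0681, 0.156]
tcp_rot: [0.474, -3.105, -0.0]
wrist_force: [2.3, 1.4, -2.0]
width: 0.509
grip_force: 31.1
```

step_arm(targets=[[[0,0,0],[-0.8,0,0],40],[[0,0,0],[0,0,0],40],[[0,0,0],[0,0,0],40],[[0,0,0],[0,0,0],40],[[0,0,0],[0,0,0],40]])

```text
time: 22.02
tool_pos: [0.54, 0.0682, 0.156]
tcp_rot: [0.474, -3.104, 0.0]
wrist_force: [-2.2, -1.3, 2.8]
width: 0.504
grip_force: 31.7
```

```bash
python3 - <<'E'
from h import *
s=read_state(); print(s['tool_pos'],s['wrist_force'],s['torque'])
b=snap('side','s6.png');cv2.imwrite('pics/c6.png',cv2.resize(b[160:290,220:370,::-1],None,fx=4,fy=4,interpolation=2))
E
```

```text
[0.54002428 0.06823211 0.15595158] [-2.17405805 -1.27547885  2.84503048] [-0.08882436  0.3410651   0.05288335]
```

View pics/c6.png

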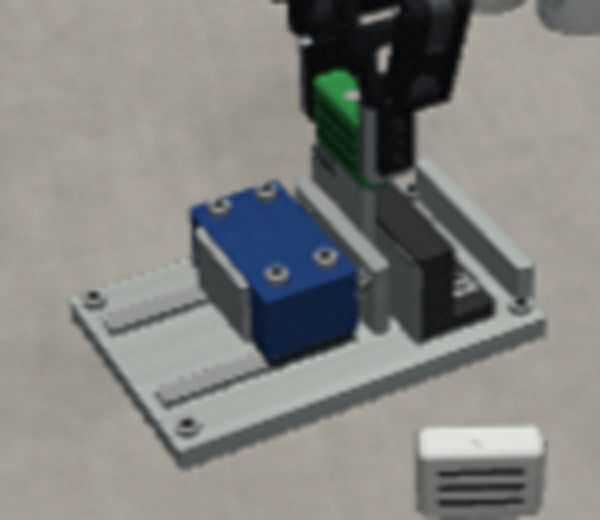

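step_arm(targets=[[[0,0,0],[0.4,0,0.8],40],[[0,0,0],[0,0,0.8],40],[[0,0,0],[0,0,0.8],40],[[0,0,0],[0,0,0.8],40],[[0,0,0],[0,0,0.8],40]])

```text
time: 22.48
tool_pos: [0.54, 0.0681, 0.1525]
tcp_rot: [0.475, -3.105, 0.0]
wrist_force: [-3.6, -1.4, 6.5]
width: 0.507
grip_force: 32.1
```

step_arm(targets=[[[0,0,0],[0,0,0.8],40],[[0,0,0],[0,0,0.8],40],[[0,0,0],[0,0,0.8],40],[[0,0,0],[0,0,0.8],40]])

```text
time: 22.82
tool_pos: [0.54, 0.0681, 0.1493]
tcp_rot: [0.475, -3.105, 0.0]
wrist_force: [-3.5, -1.4, 6.3]
width: 0.508
grip_force: 32.1
```

step_arm(targets=[[[0,0,0],[0,0,0.8],40],[[0,0,0],[0,0,0.8],40],[[0,0,0],[0,0,0.8],40],[[0,0,0],[0,0,0.6],40],[[0,0,0],[0,0,0.5],40]])

```text
time: 23.23
tool_pos: [0.54, 0.0681, 0.1459]
tcp_rot: [0.474, -3.105, 0.0]
wrist_force: [-4.6, -1.0, 10.9]
width: 0.512
grip_force: 32.7
```

step_arm(targets=[[[0,0,0],[0,0,0.4],40],[[0,0,0],[0,0,0.4],40]])

```text
time: 23.4
tool_pos: [0.54, 0.0681, 0.1459]
tcp_rot: [0.474, -3.105, 0.0]
wrist_force: [-7.1, -0.6, 16.3]
width: 0.506
grip_force: 33.1
```

step_arm(targets=[[[0,0,0],[0.8,0,-1.0],40],[[0,0,0],[0,0,0],40],[[0,0,0],[0,0,0],40]])

```text
time: 23.65
tool_pos: [0.5398, 0.068, 0.146]
tcp_rot: [-0.474, 3.105, -0.0]
wrist_force: [-1.4, 0.4, 6.0]
width: 0.508
grip_force: 32.1
```

step_arm(targets=[[[0,0,0],[0,0,0],48],[[0,0,0],[0,0,0],54],[[0,0,0],[0,0,0],62],[[0,0,0],[0,0,0],62],[[0,0,0],[0,0,0],62]])

```text
time: 24.07
tool_pos: [0.5392, 0.068, 0.145]
tcp_rot: [0.474, -3.105, -0.0]
wrist_force: [-0.9, -1.0, -1.0]
width: 0.726
grip_force: 0.0
```

step_arm(targets=[[[0,0,0],[0,0,-10],62],[[0,0,0],[0,0,-25],62],[[0,0,0],[0,0,-35],62],[[0,0,0],[0,0,-40],62],[[0,0,0],[0,0,-30],62]])

```text
time: 24.48
tool_pos: [0.5399, 0.068, 0.2891]
tcp_rot: [-0.474, 3.103, -0.0]
wrist_force: [0.9, 1.6, 0.4]
width: 0.726
grip_force: 0.0
```

step_arm(targets=[[[0,0,0],[0,0,0],62],[[0,0,0],[0,0,0],62],[[0,0,0],[0,0,0],62]])

```text
time: 24.73
tool_pos: [0.5391, 0.068, 0.2855]
tcp_rot: [-0.474, 3.105, -0.0]
wrist_force: [-0.6, 0.6, -0.4]
width: 0.724
grip_force: 0.0
```

```bash
python3 - <<'E'
from h import *
s=read_state(); print(s['time'],s['tool_pos'],s['wrist_force'])
b=snap('side','s7.png');cv2.imwrite('pics/c7.png',cv2.resize(b[160:390,220:420,::-1],None,fx=2.6,fy=2.6,interpolation=2))
E
```

```text
24.7333 [0.5390992  0.06798767 0.28548977] [-0.61919228  0.60210284 -0.36156017]
```

View pics/c7.png

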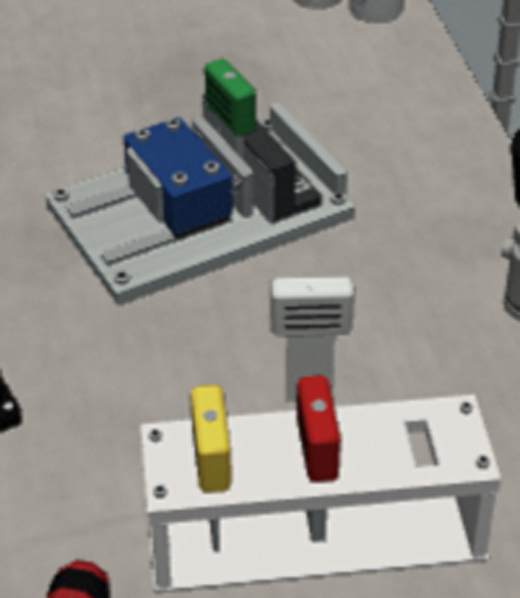

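The green blade stands upright and fully home between the shoe and the rail, at about pixel (230, 100). The yellow and red blades are still in the stand, and the arm is clear of everything.

```bash
python3 -c "
from workcell import *
print(finish_job())"
```

```text
the job is handed in; nothing more can be done
None
```

The job is handed in: the 6 mm blade stands upright and fully home, nipped at an estimated 4 N. I checked it by drawing it up 10 mm (about 5 N drag), pausing and sliding it home; the other two blades stayed in the stand.

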